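# Hang the peg caddy on its wall screw

### The job

Hang the empty green peg caddy back on the screw in the tiled wall: bring the round hole in its back plate over the screw head until the back is against the wall, then draw it down until the screw is at the top of the slot, and only then let go. Leave it hanging level on the screw, and leave the other things where they stand.

Things in the scene. Friction and masses are not known exactly. Their poses are not given: they have to be found in the camera images.
- caddy_center (a point): Loose green plastic peg caddy, 0.2 to 0.3 kg: open-topped box standing upright on the cart top (z = 0), 130 mm wide (own x), 100 mm deep (own y), 80 mm high, with a flat back plate 118 mm wide, 4 mm thick, rising to 145 mm. This point: mid width, mid depth, 40 mm above the underside. Own +y points out of the flat back (outer back face at 50 mm), -y to the front, z up.
- caddy_grip (a point): Middle of the caddy's front lip, the place to grip from above, one finger inside the box and one outside. The lip is a solid turned-over edge, 12 mm thick (own y), 18 mm high, its top 80 mm above the underside. This point: mid width, 44 mm in front of mid depth (own -y), 71 mm up. Behind the lip 84 mm are free to the back plate, whose outer face is 94 mm from this point.
- caddy_hole (a point): Centre of the keyhole's entry hole in the caddy's back plate, mid plate thickness (2 mm inside the outer back face): mid width, 98 mm above the underside. The hole is octagonal, 30 mm across; from its top a slot 12 mm wide runs straight up to 128 mm above the underside. Axes as the caddy's.
- caddy_seat (a point): Top of the keyhole slot: the point, mid plate thickness, where the screw's shank axis lies when the caddy hangs home. Mid width, 124 mm above the underside, 26 mm straight above the hole's centre. Axes as the caddy's.
- screw_neck (a point): Dark steel screw fixed level in the wall left of the cart, standing 15 mm out. Shank 8 mm thick, bare for 9 mm between wall face and head; head 18 mm across, 6 mm thick. This point: on the shank's axis, 4.5 mm out from the wall face. Own +y points squarely into the wall, z up. It sits 155 to 180 mm above the cart top; its place along the wall varies.
- parapet: Low tiled wall with flat upright face along the cart's left side, fixed, 110 mm thick, its top 225 mm above the cart top, from about x = 0.36 to 1.06 m. Origin on the face at the cart top's height; own +y points into the wall. Its place and yaw vary a little.
- caddy: The same caddy; origin at the centre of its underside, axes as above.
- tub: Purple lidded tub standing on the far end of the cart, 120 mm diameter, 104 mm high; origin under its centre. Not to be moved.
- amber_bottle: Empty amber bottle standing on the far end of the cart, 66 mm diameter, 190 mm high; origin under its centre. Not to be moved.
- funnel: Orange silicone funnel standing mouth down on the cart, 96 mm diameter, 95 mm high; origin under its centre. Not to be moved.
- peg_ring: Steel clothes peg ring lying flat on the washer's top (which is 100 mm above the cart's top, to the right of the cart, y below -0.25 m), about 190 mm across, 12 mm high; origin under its centre. Not to be moved.
There are look-alikes about, which are no part of the job. Of the things that look like the caddy, take the one that is farthest to the robot's right at the start.

How it is judged (in metres and radians):
On the way:
1. the caddy is drawn down until the screw is at the top of the slot while the gripper still holds it (distance between caddy_seat and screw_neck below 0.007 m and contact force between the fingers and caddy above 1 N), for 0.1 s.
At the end, for the whole second after the job is handed in: The caddy hangs at rest on the screw, the seat at the top of its slot within 7 mm of the middle of the screw's bare shank, upright within 8 degrees (0.14 rad), released (distance between caddy_seat and screw_neck below 0.007 m and angle between caddy_seat's own z axis and vertical below 0.14 rad and linear speed of caddy below 0.03 m/s); the robot touches nothing.
It fails at once if the tub, bottle, funnel or peg ring is moved more than 25 mm (distance of any of tub, amber_bottle, funnel, peg_ring from where it was at the start of the episode above 0.025 m).
It also fails if it takes over 48 s, if anything falls off the work surface, if the arm or the gripper's body presses on something with over 40 N, if the wrist force passes 120 N, or if a joint passes its speed limit or range.

### The arm

A 7-joint arm with a two-finger parallel gripper is mounted at the origin on the work surface. World frame = base frame: x ahead of the robot, y to its left, z up, the work surface at z = 0. Lengths are in m, angles in degrees, forces in N, time in s.
With the tool pointing down it reaches from about 0.4 to 0.875 m from the base axis. Payload 6.5 kg.
Tool frame: the origin (TCP) lies midway between the tips of the shut fingers; the grasp point (between the pads) lies 19 mm behind it (manip.grip_depth is the distance from the TCP to the grasp point, in m); z points along the fingers, y is the line along which they close (so a half turn about z gives the same grasp; the last joint's range is limited). The gripper opens to 85 mm and grips with 20 to 120 N. Pads are 22 mm wide; open, the fingers measure 114 mm over their backs; the gripper's body (76 mm by 85 mm) begins 54 mm behind the grasp point. The pads swing forward as they close: fully open they stand 13 mm farther back than shut.
Start: joints at [61.467, 30.733, -0.252, 88.115, 0.149, 61.152, -4.079], TCP at [0.272, -0.59, 0.231] pointing down, gripper open.
Joint ranges: [-154.64, 154.64], [-21.42, 123.67], [-72.66, 72.17], [13.99, 137.28], [-74.86, 254.86], [10.95, 109.41], [-158.01, 158.01]. Speed limits (degrees/s): [136.94, 136.94, 180, 180, 180, 180, 180].

### API

Orientations are given as [roll, pitch, yaw] about the fixed x, y, z axes, in that order (R = Rz(yaw) Ry(pitch) Rx(roll)).
In Python, from bench import manip gives the robot as it stands. The module is installed in compiled form; this text tells all that it offers.
- The arm moves only by the tool move_arm, never from a script. Its argument "plan" is a list that holds one entry, the list of rows, each a list of 7 numbers: the closure, from 0 (fully open) to 1 (shut), then the shift along the world's x, y, z in m, then the turn, a rotation vector about the world's x, y, z in rad. In form: [[[jaw, tx, ty, tz, rx, ry, rz], ...]]. A call has 1 to 10 rows; each row is the pose to reach, as a shift and turn from the pose commanded when the call began; what a row does not reach only later rows make up. A row lasts 1/8 s, in which the tool goes at most 62.5 mm and 10.7 degrees, less where a joint would pass 70% of its speed; a pose out of reach is approached as far as the arm can. A call with a gripper value outside its range is refused whole. The fingers move at their own pace and stop on an object; the grip force is fixed at half the most. Time passes only in rows, so rows that repeat a pose let the fingers close. It gives the time, the measured TCP pose, the force, the opening and the grip force at its end, in the units of the state.
- manip.read_state(): the state, without advancing time (a new reading comes with each control period).
- manip.read_camera(name): name is "scene" or "top" or "wrist"; returns (picture, depth): 420x560x3 uint8, red, green, blue; 420x560 float32, m along the optical axis (not along the pixel's ray), 0 where there is no reading.
- manip.camera_model(name): a dict with "fx", "fy", "cx", "cy" (pixels), "R" (3x3) and "t" (3): a world point X has camera coordinates R X + t; the wrist camera has in their place "T_tool_cam" (4x4, takes a point from camera to tool coordinates, whose origin is the TCP and whose axes are the flange's). Camera axes: x right, y down, z forward; pixel columns grow to the right and rows downward; lengths in m; the calibration is good to about 2 mm. A picture is of the moment at which its call begins: read the wrist's pose just before it. camera_model takes no time and is no camera call.
- manip.finish_job(): hands the job in; it is judged then, once.
The state is a dict: "clock": time; "q": joint angles; "joint_velocities": joint speeds; "effort": joint torques, N m; "eef_pos": TCP position; "ee_rot": TCP orientation; "force": force on the tool from outside, world axes, zero at the start; "torque": the same for the moment, N m; "grip_width": opening from 0.0 (shut) to 1.0 (fully open); "finger_force": force on a finger pad.
Only numpy, scipy, OpenCV 4.12 (cv2) and the standard library are available. Lean on these libraries where they do the work, as an engineer would, in place of code of your own. Each camera call takes 0.05 s, during which the arm holds its last target. There are 200 camera calls.

## Working session

There is one attempt and no reset: what is moved stays moved. The work goes in short steps, Python scripts to look and compute and a tool call to move; the robot and the scene stay as the last step left them, time stands still between calls to the robot, and variables do not carry over. Pictures are saved under pics/ and viewed, at most 10 in all, crops included, and the job is handed in when it is done.

Besides the shell and the picture viewer there is one more tool, called after ">>>" as name(argument=value, ...) on one line, values as JSON. move_arm: Moves the arm, as the interface text tells. Its arguments: {"type":"object","properties":{"plan":{"type":"array","items":{"type":"array","items":{"type":"array","items":{"type":"number"}}}}},"required":["plan"]}

```bash
mkdir -p pics
cat > h.py <<'E'
import numpy as np, cv2
from bench import manip
from scipy.spatial.transform import Rotation as Ro
def grab(n,tag=None):
    s=manip.read_state(); im,d=manip.read_camera(n); m=manip.camera_model(n)
    if 'R' in m: R=np.array(m['R']).T; t=-R@np.array(m['t'])
    else:
        T=np.array(m['T_tool_cam']); Rt=Ro.from_euler('xyz',s['ee_rot'],degrees=True).as_matrix()
        R=Rt@T[:3,:3]; t=Rt@T[:3,3]+np.array(s['eef_pos'])
    v,u=np.mgrid[:d.shape[0],:d.shape[1]]
    P=np.stack([(u-m['cx'])/m['fx']*d,(v-m['cy'])/m['fy']*d,d],-1)@R.T+t
    P[d==0]=np.nan
    if tag: cv2.imwrite(f'pics/{tag}.png',im[:,:,::-1])
    return im,d,P,R,t,m
E
python3 - <<'E'
from h import *
print(manip.read_state())
a=grab('scene','s0');b=grab('top','t0')
print(a[4],b[4])
np.savez('a.npz',im=a[0],P=a[2]);np.savez('b.npz',im=b[0],P=b[2])
E
```

```text
{'clock': 0.0, 'q': array([61.46652341, 30.77886396, -0.25357979, 88.16910559,  0.15167789,
       61.15216918, -4.07965959]), 'joint_velocities': array([ 0.04769385,  0.04049068, -0.07611496,  0.07153058,  0.04987645,
        0.0422621 , -0.04782653]), 'effort': array([ 1.97753598e-04, -5.83399880e+01,  1.04812581e+00, -2.59103197e+01,
        1.21384853e-02,  9.50499089e-03, -1.64419151e-05]), 'eef_pos': array([ 0.27173561, -0.58979168,  0.23040861]), 'ee_rot': array([-1.79900653e+02,  1.00578831e-02,  2.47451000e+01]), 'force': array([ 0.00322282, -0.31634353,  0.8058204 ]), 'torque': array([-0.06890213,  0.04572093, -0.02857396]), 'finger_force': 0.0, 'grip_width': 1.0040222718099285}
[1.35460523 0.0034522  0.79412898] [ 0.30107441 -0.04540305  1.56024683]
```

View pics/s0.png

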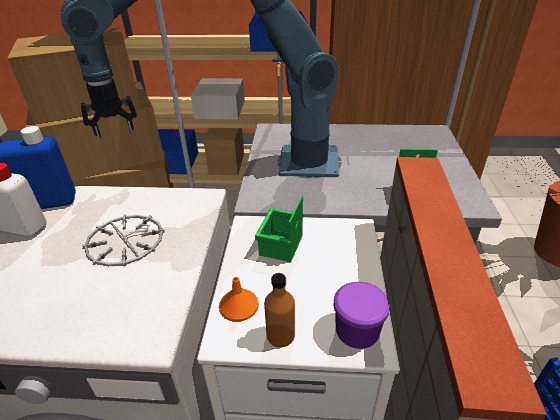

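View pics/t0.png

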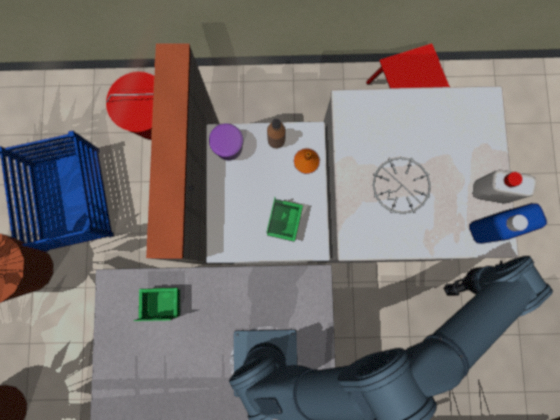

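The scene view shows the caddy on the cart at (281,232), its back plate facing the wall, and a dark speck that may be the screw at (404,228). The top view shows the target caddy at (285,219). The look-alike is at (158,303), to the robot's left. The funnel, bottle and tub stand beyond the caddy.

Run:
```python
from h import *
A=np.load('a.npz');B=np.load('b.npz')
np.set_printoptions(precision=4,suppress=True)
for n,D,box in(('top',B,(180,250,250,320)),('scene',A,(190,265,250,310))):
    im=D['im'];P=D['P'];h=cv2.cvtColor(im,cv2.COLOR_RGB2HSV)
    g=(h[...,0]>45)&(h[...,0]<80)&(h[...,1]>120)
    k=np.zeros_like(g);k[box[0]:box[1],box[2]:box[3]]=1
    Q=P[g&k];Q=Q[~np.isnan(Q[:,0])]
    print(n,len(Q),np.percentile(Q,[1,50,99],axis=0))
    for lo,hi in((.07,.09),(.1,.15)):
        S=Q[(Q[:,2]>lo)&(Q[:,2]<hi)]
        if len(S)>8: print(lo,len(S),cv2.minAreaRect((S[:,:2]*1000).astype(np.float32)))
# wall face
P=B['P'];S=P[60:250,170:215].reshape(-1,3);S=S[(S[:,2]>.02)&(S[:,2]<.2)]
print('wallpts',len(S));
if len(S)>20:
    print(np.percentile(S,[1,50,99],axis=0)); print(np.polyfit(S[:,0],S[:,1],1))
P=A['P'];S=P[200:330,388:420].reshape(-1,3);S=S[(S[:,2]>.03)&(S[:,2]<.21)&(S[:,0]<1.0)]
print(len(S),np.percentile(S,[1,50,99],axis=0),np.polyfit(S[:,0],S[:,1],1))
print('speck',P[222:236:2,398:412:2])
c=A['im'][150:420,350:510];cv2.imwrite('pics/c1.png',cv2.resize(c[:,:,::-1],None,fx=2.2,fy=2.2,interpolation=2))
```

```text
top 717 [[ 0.4159 -0.1314 -0.0043]
 [ 0.4909 -0.0923  0.0062]
 [ 0.5424 -0.0301  0.0862]]
0.07 223 ((482.0782470703125, -79.6552734375), (92.3628921508789, 125.43266296386719), 75.04905700683594)
scene 1964 [[ 0.4186 -0.1339  0.0016]
 [ 0.5099 -0.0754  0.0537]
 [ 0.5549 -0.0181  0.1458]]
0.07 499 ((484.14154052734375, -77.71089172363281), (101.22286224365234, 134.06521606445312), 75.68026733398438)
0.1 211 ((495.87677001953125, -31.43476104736328), (5.593670845031738, 118.26032257080078), 75.83293151855469)
wallpts 2071
[[0.3911 0.1609 0.0222]
 [0.7145 0.2331 0.1129]
 [1.0398 0.2418 0.1983]]
[-0.0303  0.2514]
2527 [[0.3763 0.2224 0.0321]
 [0.6487 0.2349 0.1118]
 [0.8141 0.2419 0.2069]] [-0.0298  0.2537]
speck [[[0.5037 0.2382 0.1141]
  [0.5219 0.2382 0.1288]
  [0.5424 0.2373 0.1454]
  [0.5568 0.238  0.1571]
  [0.5777 0.2366 0.1739]
  [0.5951 0.2359 0.188 ]
  [0.6101 0.2358 0.2001]]

 [[0.5051 0.2388 0.1085]
  [0.5274 0.2377 0.1267]
  [0.5461 0.2373 0.1419]
  [0.5645 0.2367 0.157 ]
  [0.5794 0.237  0.1692]
  [0.5979 0.2361 0.1842]
  [0.613  0.2359 0.1966]]

 [[0.5086 0.2389 0.1046]
  
[... 157 characters left out ...]
25 0.2388 0.101 ]
  [0.589  0.2221 0.1641]
  [0.5885 0.2269 0.1638]
  [0.5861 0.2323 0.1621]
  [0.5865 0.2369 0.1625]
  [0.6023 0.2367 0.1757]
  [0.6193 0.2359 0.1899]]

 [[0.5189 0.238  0.0995]
  [0.5902 0.2227 0.1588]
  [0.5921 0.2268 0.1606]
  [0.5869 0.2331 0.1565]
  [0.5931 0.2359 0.1618]
  [0.6075 0.236  0.1739]
  [0.6239 0.2354 0.1877]]

 [[0.5232 0.2378 0.0962]
  [0.5423 0.2375 0.1124]
  [0.5583 0.2377 0.126 ]
  [0.5786 0.2365 0.1432]
  [0.5965 0.2358 0.1584]
  [0.6112 0.2359 0.1709]
  [0.6268 0.2355 0.1842]]

 [[   nan    nan    nan]
  [0.547  0.2371 0.1097]
  [0.5648 0.2368 0.125 ]
  [0.5811 0.2368 0.139 ]
  [0.5973 0.2366 0.1529]
  [0.6143 0.2359 0.1674]
  [0.6291 0.2357 0.1801]]]
```

View pics/c1.png

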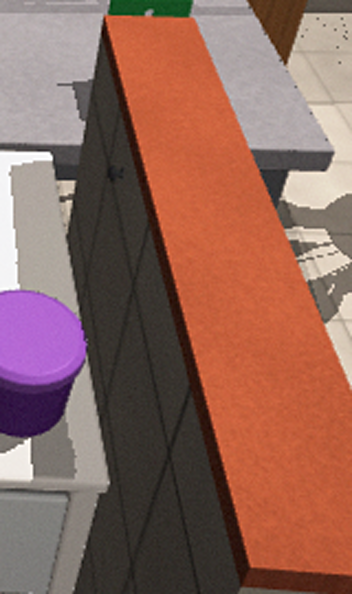

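The crop shows the screw at about (116,173), which is (403,229) in the full scene view. That puts it near x 0.585, z 0.16, on a wall face at y≈0.236 with yaw about -1.7°. The caddy has its centre at (0.483,-0.078) and yaw ≈ -14.5°, and its size fits. I'll hover over the lip and look from near.

>>> move_arm(plan=[[[0,0.2,0.469,0.0,0,0,-0.684],[0,0.2,0.469,0.0,0,0,-0.684],[0,0.2,0.469,0.0,0,0,-0.684],[0,0.2,0.469,0.0,0,0,-0.684],[0,0.2,0.469,0.0,0,0,-0.684],[0,0.2,0.469,0.0,0,0,-0.684],[0,0.2,0.469,0.0,0,0,-0.684],[0,0.2,0.469,0.0,0,0,-0.684],[0,0.2,0.469,0.0,0,0,-0.684],[0,0.2,0.469,0.0,0,0,-0.684]]])

```text
clock: 1.35
eef_pos: [0.4718, -0.1211, 0.231]
ee_rot: [180.0, 0.0, -14.4]
force: [-1.5, -0.3, 0.5]
grip_width: 0.996
finger_force: 0.0
```

```bash
cat > cad.py <<'E'
from h import *
np.set_printoptions(precision=4,suppress=True)
import sys
s=manip.read_state();print(s['clock'],s['eef_pos'],s['ee_rot'],s['q'])
im,d,P,R,t,m=grab('wrist',sys.argv[1])
h=cv2.cvtColor(im,cv2.COLOR_RGB2HSV);g=(h[...,0]>45)&(h[...,0]<80)&(h[...,1]>120)
Q=P[g];Q=Q[~np.isnan(Q[:,0])]
for lo,hi in((.074,.086),(.1,.15)):
    S=Q[(Q[:,2]>lo)&(Q[:,2]<hi)]
    print(lo,len(S),np.median(S[:,2]) if len(S) else 0, cv2.minAreaRect((S[:,:2]*1000).astype(np.float32)) if len(S)>8 else 0)
E
python3 cad.py w0
```

```text
1.35 [ 0.4718 -0.1211  0.231 ] [179.9824   0.0418 -14.3621] [ 12.893   15.0565  -4.4647 112.0302   1.4673  53.0094 -96.665 ]
0.074 3149 0.07979567402806675 ((484.27935791015625, -76.83220672607422), (97.95137023925781, 127.34032440185547), 75.82070922851562)
0.1 603 0.14487936214160632 ((501.9202880859375, -32.08000183105469), (4.0215606689453125, 103.60869598388672), 75.69574737548828)
```

View pics/w0.png

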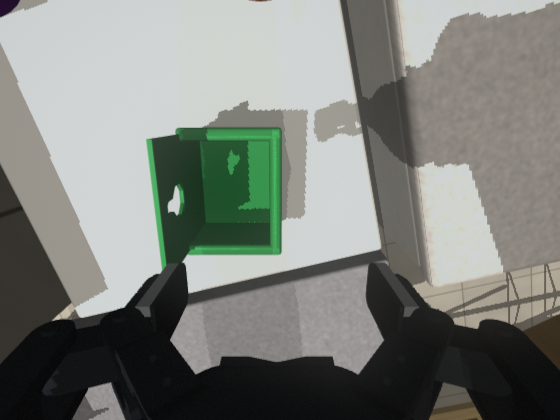

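The wrist view shows the lip as a vertical band at column ~276, rows 130–250, midway between the fingers, and the keyhole at (175,200). The fit agrees with the earlier estimate, with the grip point at (0.473,-0.120). I'll descend and close.

>>> move_arm(plan=[[[0,0.001,0.0015,-0.06,0,0,0.002],[0,0.001,0.0015,-0.12,0,0,0.002],[0,0.001,0.0015,-0.16,0,0,0.002],[0,0.001,0.0015,-0.179,0,0,0.002],[0,0.001,0.0015,-0.179,0,0,0.002],[1,0.001,0.0015,-0.179,0,0,0.002],[1,0.001,0.0015,-0.179,0,0,0.002],[1,0.001,0.0015,-0.179,0,0,0.002],[1,0.001,0.0015,-0.179,0,0,0.002],[1,0.001,0.0015,-0.179,0,0,0.002]]])

```text
clock: 2.65
eef_pos: [0.4734, -0.1198, 0.0529]
ee_rot: [-180.0, -0.0, -14.3]
force: [-1.1, 0.6, 5.5]
grip_width: 0.124
finger_force: 59.2
```

>>> move_arm(plan=[[[1,0,0,0.03,0,0,0],[1,0,0,0.07,0,0,0],[1,0.02,0.04,0.1,0,0,0.08],[1,0.04,0.09,0.1,0,0,0.15],[1,0.055,0.14,0.1,0,0,0.218],[1,0.067,0.18,0.1,0,0,0.218],[1,0.067,0.19,0.1,0,0,0.218],[1,0.067,0.19,0.1,0,0,0.218]]])

```text
clock: 3.65
eef_pos: [0.5392, 0.0702, 0.1518]
ee_rot: [180.0, 0.1, -1.8]
force: [0.2, -0.3, -2.9]
grip_width: 0.127
finger_force: 59.0
```

```bash
python3 cad.py w1
python3 - <<'E'
from h import *
for f in 'ab':
    D=np.load(f+'.npz');h=cv2.cvtColor(D['im'],cv2.COLOR_RGB2HSV);g=(h[...,0]>130)&(h[...,0]<160)&(h[...,1]>90)
    Q=D['P'][g];Q=Q[(Q[:,2]>.095)&(Q[:,2]<.115)];print(len(Q),cv2.minEnclosingCircle((Q[:,:2]*1000).astype(np.float32)))
E
```

```text
3.65 [0.5392 0.0702 0.1518] [179.9632   0.0844  -1.7678] [  -4.8349   26.808    -9.393   107.6631    5.8839   46.0814 -109.0968]
0.074 3 0.07602175375903727 0
0.1 19975 0.10208946789710824 ((536.036376953125, 120.61697387695312), (82.86280059814453, 104.50359344482422), 88.98068237304688)
1940 ((767.62646484375, 121.30329895019531), 59.742305755615234)
833 ((763.8906860351562, 121.95858764648438), 59.08094787597656)
```

View pics/w1.png

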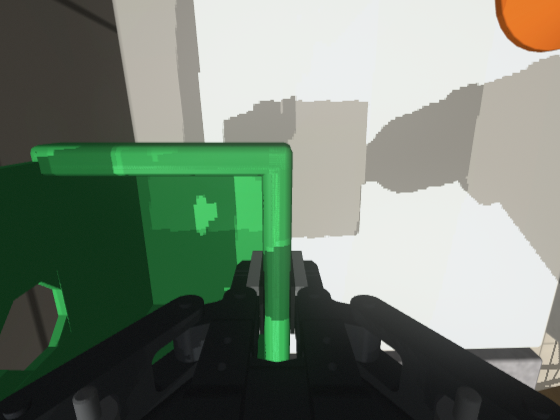

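The wrist view shows the lip held level in the fingers at column ~277, the caddy's far side wall at row 158, and part of the keyhole at (35,320). The screw is out of view. Next I'll work out which tool pose would bring it into view, and refine its position from the scene image.

Run:
```python
from h import *
np.set_printoptions(precision=4,suppress=True)
m=manip.camera_model('wrist');T=np.array(m['T_tool_cam']);print(T,m['fx'],m['cx'],m['cy'])
Rt=Ro.from_euler('xyz',[180,0,-1.7],degrees=True).as_matrix()
S=np.array([.584,.224,.161])
for x in(.40,.43,.46,.49):
  for y in(0,.04,.08):
    for z in(.15,.2):
      c=T[:3,:3].T@(Rt.T@(S-[x,y,z])-T[:3,3]);print(x,y,z,(m['fx']*c[0]/c[2]+m['cx']).round(),(m['fy']*c[1]/c[2]+m['cy']).round(),c[2].round(3))
A=np.load('a.npz');P=A['P']
# points standing out of wall
sub=P[215:245,390:415].reshape(-1,3);off=sub[:,1]-(.2537-.0298*sub[:,0])
k=(off<-.006)&(sub[:,2]>.1)&(sub[:,2]<.2)&(sub[:,0]<.7)
print(k.sum(),np.c_[sub,off][k]);print('wall resid',np.percentile(off[(sub[:,2]>.1)&~k],[10,50,90]))
```

```text
[[ 0.     -0.9574 -0.2889  0.0739]
 [ 1.      0.0001 -0.0002 -0.0003]
 [ 0.0003 -0.2889  0.9574 -0.1425]
 [ 0.      0.      0.      1.    ]] 305.81189189294344 276.6070009260188 210.12411691044196
0.4 0 0.15 -452.0 -225.0 0.096
0.4 0 0.2 -210.0 -111.0 0.144
0.4 0.04 0.15 -327.0 -231.0 0.096
0.4 0.04 0.2 -126.0 -115.0 0.144
0.4 0.08 0.15 -201.0 -236.0 0.095
0.4 0.08 0.2 -41.0 -118.0 0.143
0.43 0 0.15 -389.0 -106.0 0.105
0.43 0 0.2 -180.0 -36.0 0.153
0.43 0.04 0.15 -274.0 -110.0 0.104
0.43 0.04 0.2 -101.0 -38.0 0.152
0.43 0.08 0.15 -159.0 -114.0 0.104
0.43 0.08 0.2 -22.0 -41.0 0.152
0.46 0 0.15 -336.0 -4.0 0.113
0.46 0 0.2 -154.0 32.0 0.161
0.46 0.04 0.15 -230.0 -8.0 0.113
0.46 0.04 0.2 -79.0 29.0 0.161
0.46 0.08 0.15 -123.0 -12.0 0.113
0.46 0.08 0.2 -4.0 27.0 0.161
0.49 0 0.15 -290.0 83.0 0.122
0.49 0 0.2 -131.0 93.0 0.17
0.49 0.04 0.15 -191.0 80.0 0.122
0.49 0.04 0.2 -59.0 90.0 0.17
0.49 0.08 0.15 -92.0 76.0 0.121
0.49 0.08 0.2 12.0 88.0 0.169
25 [[ 0.579   0.2259  0.1653 -0.0106]
 [ 0.5841  0.2225  0.1663 -0.0137]
 [ 0.585   0.2247  0.1671 -0.0116]
 [ 0.5868  0.2264  0.1687 -0.0098]
 [ 0.5832  0.2209  0.1623 -0.0154]
 [ 0.5834  0.2232  0.1626 -0.0131]
 [ 0.5869  0.2246  0.1655 -0.0116]
 [ 0.5881  0.2266  0.1666 -0.0096]
 [ 0.5799  0.2223  0.1565 -0.0141]
 [ 0.589   0.2221  0.1641 -0.014 ]
 [ 0.5879  0.2247  0.1633 -0.0114]
 [ 0.5885  0.2269  0.1638 -0.0092]
 [ 0.588   0.2294  0.1635 -0.0068]
 [ 0.585   0.2213  0.1576 -0.0149]
 [ 0.5885  0.2227  0.1605 -0.0134]
 [ 0.5914  0.2242  0.1631 -0.0119]
 [ 0.5922  0.2263  0.1638 -0.0097]
 [ 0.5891  0.2296  0.1614 -0.0066]
 [ 0.5902  0.2227  0.1588 -0.0134]
 [ 0.5919  0.2245  0.1604 -0.0115]
 [ 0.5921  0.2268  0.1606 -0.0092]
 [ 0.5909  0.223   0.1564 -0.0131]
 [ 0.5918  0.225   0.1572 -0.011 ]
 [ 0.5913  0.2275  0.1569 -0.0086]
 [ 0.589   0.2263  0.1517 -0.0098]]
wall resid [-0.0003  0.0003  0.0009]
```

>>> move_arm(plan=[[[1,-0.025,0.01,0.035,0,0,0],[1,-0.049,0.025,0.068,0,0,0],[1,-0.049,0.03,0.068,0,0,0],[1,-0.049,0.03,0.068,0,0,0]]])

```text
clock: 4.2
eef_pos: [0.4911, 0.0988, 0.2198]
ee_rot: [180.0, 0.0, -1.9]
force: [0.6, 0.1, -2.8]
grip_width: 0.128
finger_force: 59.0
```

Run:
```python
from h import *
np.set_printoptions(precision=4,suppress=True)
from scipy.optimize import least_squares
s=manip.read_state();print(s['eef_pos'],s['ee_rot'])
im,d,P,R,t,m=grab('wrist','w2');np.savez('w2.npz',im=im,P=P,e=s['eef_pos'])
h=cv2.cvtColor(im,cv2.COLOR_RGB2HSV)
g=(h[...,0]>45)&(h[...,0]<80)&(h[...,1]>120)
W=P[(P[...,1]>.21)&(P[...,2]>.03)&(P[...,2]<.21)&~g&(P[...,0]>.5)];print(len(W))
W0=W
for i in range(5):
    A=np.c_[W[:,0],W[:,2],np.ones(len(W))];c=np.linalg.lstsq(A,W[:,1],rcond=None)[0];r=W[:,1]-A@c;W=W[abs(r)<max(.002,2*r.std())]
print('wall y= ',c,r.std(),len(W))
off=W0[:,1]-np.c_[W0[:,0],W0[:,2],np.ones(len(W0))]@c
S=W0[(off<-.007)&(off>-.018)];print(len(S),np.percentile(S,[0,5,50,95,100],axis=0))
S=S[np.hypot(S[:,0]-.583,S[:,2]-.16)<.016]
f=lambda p,S:np.hypot(S[:,0]-p[0],S[:,2]-p[1])-.009
rim=S[(S[:,1]-(c[0]*S[:,0]+c[1]*S[:,2]+c[2]))>-.0145]
print('rim',len(rim),least_squares(f,[.583,.158],args=(rim,),loss='soft_l1',f_scale=.001).x)
D=np.load('a.npz')['P'][215:245,390:415].reshape(-1,3);o=D[:,1]-(.2537-.0298*D[:,0]);D=D[(o<-.0085)&(o>-.0145)&(D[:,0]<.65)&(D[:,2]>.1)&(D[:,2]<.2)]
print('scene rim',len(D),least_squares(f,[.583,.158],args=(D,),loss='soft_l1',f_scale=.001).x)
```

```text
[0.4911 0.0988 0.2198] [179.9531   0.0105  -1.9268]
19875
wall y=  [-0.0249 -0.0006  0.2525] 0.0004569909828530524 19221
569 [[0.5759 0.2217 0.1512]
 [0.5775 0.2225 0.1556]
 [0.5843 0.2248 0.1626]
 [0.5917 0.2283 0.1667]
 [0.5935 0.2294 0.1679]]
rim 440 [0.5849 0.1567]
scene rim 21 [0.5828 0.1578]
```

View pics/w2.png

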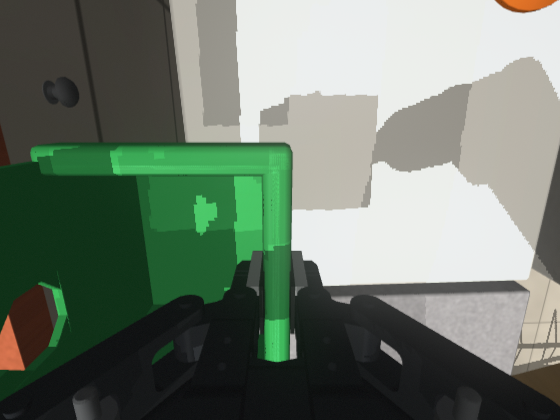

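The screw is clear at (60,91), giving (0.585, wall 0.238, z≈0.157). Next I'll measure the caddy in the hand.

Run:
```python
from h import *
np.set_printoptions(precision=4,suppress=True)
D=np.load('w2.npz');im=D['im'];P=D['P'];e=D['e']
Rt=Ro.from_euler('z',-1.93,degrees=True).as_matrix()
L=(P-e)@Rt   # x fwd (width), y toward wall, z up rel TCP
h=cv2.cvtColor(im,cv2.COLOR_RGB2HSV);g=(h[...,0]>45)&(h[...,0]<80)&(h[...,1]>110)
Q=L[g];Q=Q[~np.isnan(Q[:,0])]
# lip top
lip=Q[(abs(Q[:,1])<.005)&(Q[:,0]>.02)&(Q[:,0]<.06)&(Q[:,2]>.01)];print('lip top z vs x',np.polyfit(lip[:,0],lip[:,2],1),lip[:,2].max())
side=Q[(Q[:,0]>.054)&(Q[:,0]<.07)&(Q[:,1]>.01)&(Q[:,1]<.08)&(Q[:,2]>.015)]
s2=side[(side[:,0]>.056)&(side[:,0]<.062)];print('side top z vs y',np.polyfit(s2[:,1],s2[:,2],1),len(s2))
for y in(.01,.03,.05,.07,.08):
    k=side[abs(side[:,1]-y)<.005];print(y,'xmax',np.percentile(k[:,0],[90,98]))
lo=Q[(Q[:,0]>.02)&(Q[:,0]<.05)&(Q[:,2]>.02)];
lip2=Q[(Q[:,0]>.03)&(Q[:,0]<.05)&(Q[:,2]>.015)&(abs(Q[:,1])<.02)];print('lip y',np.percentile(lip2[:,1],[2,98]))
pl=Q[(Q[:,1]>.078)&(Q[:,1]<.1)&(Q[:,2]>.035)]
A=np.c_[pl[:,0],pl[:,2],np.ones(len(pl))];c=np.linalg.lstsq(A,pl[:,1],rcond=None)[0];print('plate inner y=',c,len(pl),np.percentile(pl,[1,99],axis=0))
# hole: rays on non-green pixels left of image, intersect plate plane
m=manip.camera_model('wrist');T=np.array(m['T_tool_cam']);F=np.diag([1,-1,-1.]);
hole=np.zeros_like(g);hole[275:375,0:75]=True
red=hole&((h[...,0]<12)|(h[...,0]>170))&(h[...,1]>120)
cs,_=cv2.findContours(red.astype(np.uint8),0,1);ct=max(cs,key=cv2.contourArea)[:,0]
for o in (.090,c[2]):
    r=np.c_[(ct[:,0]-m['cx'])/m['fx'],(ct[:,1]-m['cy'])/m['fy'],np.ones(len(ct))]@T[:3,:3].T@F;o0=F@T[:3,3]
    X=o0+r*((o-o0[1])/r[:,1])[:,None];X=X[ct[:,0]>2];print('hole',o,X[:,0].min(),X[:,0].max(),X[:,2].min(),X[:,2].max(),X[::12])
```

```text
lip top z vs x [0.0007 0.0269] 0.02916253287550846
side top z vs y [-0.003  0.027] 2953
0.01 xmax [0.0634 0.0641]
0.03 xmax [0.0638 0.0642]
0.05 xmax [0.0638 0.0642]
0.07 xmax [0.0638 0.0642]
0.08 xmax [0.0637 0.0642]
lip y [-0.005   0.0062]
plate inner y= [-0.0098 -0.0194  0.0917] 6446 [[-0.0228  0.0893  0.0352]
 [ 0.0577  0.0937  0.0632]]
hole 0.09 -0.011417639892652737 0.014339169877070908 0.039043573051993935 0.06165096936274368 [[ 0.0143  0.09    0.0415]
 [ 0.0141  0.09    0.0472]
 [ 0.0136  0.09    0.0521]
 [ 0.0109  0.09    0.0549]
 [ 0.0083  0.09    0.0577]
 [-0.0079  0.09    0.0586]
 [-0.0111  0.09    0.0548]
 [-0.011   0.09    0.0492]
 [-0.0106  0.09    0.0433]
 [-0.0075  0.09    0.0402]
 [-0.0026  0.09    0.0393]
 [ 0.0028  0.09    0.0393]
 [ 0.0082  0.09    0.0393]
 [ 0.0135  0.09    0.0402]]
hole 0.09166856648140516 -0.013005598832857568 0.013230337227795097 0.03711821709397155 0.06014615453690235 [[ 0.0132  0.0917  0.0396]
 [ 0.013   0.0917  0.0455]
 [ 0.0125  0.0917  0.0504]
 [ 0.0098  0.0917  0.0533]
 [ 0.0071  0.0917  0.0561]
 [-0.0094  0.0917  0.057 ]
 [-0.0127  0.0917  0.0532]
 [-0.0126  0.0917  0.0474]
 [-0.0122  0.0917  0.0415]
 [-0.0091  0.0917  0.0383]
 [-0.0041  0.0917  0.0374]
 [ 0.0015  0.0917  0.0373]
 [ 0.007   0.0917  0.0373]
 [ 0.0124  0.0917  0.0383]]
```

The grip is square, with the hole at about tool (0, 0.0945, +0.045). The final insert TCP is ≈ (0.583, 0.1434, 0.1125), and I'll stand off 25 mm first.

>>> move_arm(plan=[[[1,0.04,0.0,-0.03,0,0,0.0066],[1,0.08,0.005,-0.07,0,0,0.0066],[1,0.0912,0.014,-0.1,0,0,0.0066],[1,0.0912,0.018,-0.1073,0,0,0.0066],[1,0.0912,0.018,-0.1073,0,0,0.0066],[1,0.0912,0.018,-0.1073,0,0,0.0066]]])

```text
clock: 5.0
eef_pos: [0.5826, 0.1177, 0.1141]
ee_rot: [180.0, -0.1, -1.5]
force: [0.2, -0.2, -2.7]
grip_width: 0.127
finger_force: 59.0
```

Run:
```python
from h import *
s=manip.read_state();print(s['eef_pos'],s['ee_rot'],s['force'],s['q'])
a=grab('scene');b=grab('wrist')
c=a[0][160:280,330:450];c=cv2.resize(c,None,fx=4,fy=4,interpolation=2)
w=cv2.resize(b[0],(420,315))
o=np.zeros((480,800,3),np.uint8);o[:480,:380]=c[:,50:430];o[:315,380:]=w
cv2.imwrite('pics/m3.png',o[:,:,::-1])
```

```text
[0.58257608 0.11768614 0.1141361 ] [ 1.79998121e+02 -8.30184069e-02 -1.48936766e+00] [ 0.15696403 -0.20198243 -2.69736442] [  -9.02845191   34.0568482    -9.15805762  101.42674654    7.27937502
   45.00981639 -113.27862583]
```

View pics/m3.png

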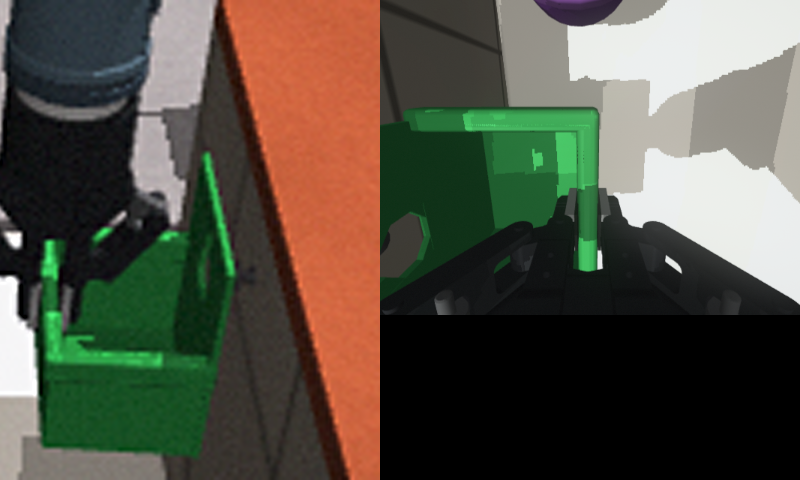

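The left half shows the plate edge at (235,270) with the screw head at (250,272) just behind it. The right half shows the keyhole at (405,245), with the dark head coming into it from the left. I'll push in toward the wall.

>>> move_arm(plan=[[[1,0,0,-0.0015,0,0,0],[1,0.0,0.006,-0.0015,0,0,0],[1,0.0,0.012,-0.0015,0,0,0],[1,0,0.018,-0.0015,0,0,0],[1,0.0005,0.0225,-0.0015,0,0,0],[1,0.0005,0.0225,-0.0015,0,0,0]]])

```text
clock: 5.85
eef_pos: [0.5827, 0.1414, 0.1115]
ee_rot: [-180.0, -0.0, -1.4]
force: [-0.1, 0.5, -2.6]
grip_width: 0.125
finger_force: 59.1
```

Run:
```python
from h import *
s=manip.read_state();print(s['eef_pos'],s['ee_rot'],s['force'],s['torque'])
b=grab('wrist');c=b[0][220:420,0:200]
cv2.imwrite('pics/m4.png',cv2.resize(c[:,:,::-1],None,fx=3,fy=3,interpolation=2))
```

```text
[0.58273212 0.14136854 0.1114797 ] [-1.79981849e+02 -1.67803610e-03 -1.41667620e+00] [-0.08803228  0.54731521 -2.61924324] [-0.14048532 -0.01479476  0.00974193]
```

View pics/m4.png

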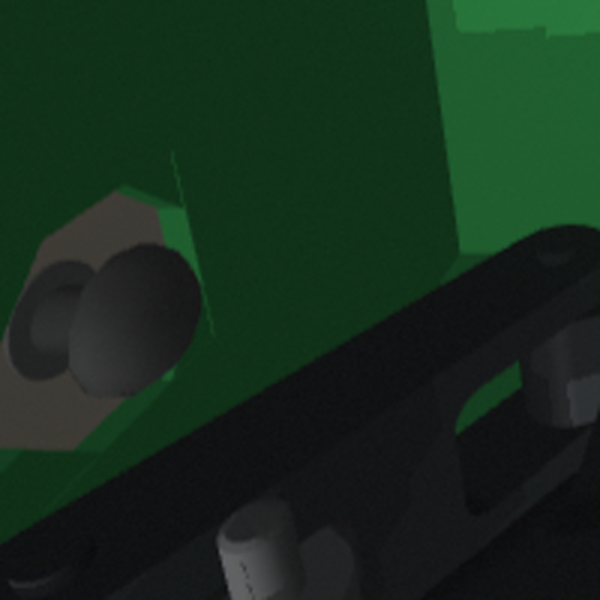

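The screw head stands clear through the hole at crop (135,320), and there is no contact force. Before drawing down I'll check how well it is centred, then press the last 2 mm.

Run:
```python
from h import *
np.set_printoptions(precision=4,suppress=True)
s=manip.read_state();im,d,P,R,t,m=grab('wrist')
L=(P-s['eef_pos'])@Ro.from_euler('z',-1.42,degrees=True).as_matrix()
h=cv2.cvtColor(im,cv2.COLOR_RGB2HSV);g=(h[...,0]>45)&(h[...,0]<80)&(h[...,1]>110)
k=~g;k[:280]=0;k[355:]=0;k[:,70:]=0
Q=L[k];print(np.percentile(Q[:,1],[1,25,50,75,99]))
H=Q[(Q[:,1]>.078)&(Q[:,1]<.0885)&(Q[:,2]>.025)&(Q[:,2]<.07)];print('head',len(H),np.percentile(H,[1,50,99],axis=0))
w=Q[Q[:,1]>.0945];print('wall',np.median(w[:,1]))
G=L[g];S=G[(G[:,0]>.054)&(G[:,1]>.02)&(G[:,1]<.08)&(G[:,2]>.015)];print('side xmax',np.percentile(S[:,0],[90,98]),'plate', np.median(G[(G[:,1]>.08)&(G[:,2]>.04)][:,1]))
```

```text
[nan nan nan nan nan]
head 1723 [[-0.0063  0.0813  0.0406]
 [ 0.0026  0.0838  0.0504]
 [ 0.0088  0.088   0.0557]]
wall 0.09675537549213915
side xmax [0.0638 0.0642] plate 0.0904805166688923
```

>>> move_arm(plan=[[[1,0.0005,0.002,0,0,0,0],[1,0.0005,0.003,0,0,0,0],[1,0.0005,0.003,-0.006,0,0,0],[1,0.0005,0.003,-0.012,0,0,0],[1,0.0005,0.003,-0.018,0,0,0],[1,0.0005,0.003,-0.021,0,0,0],[1,0.0005,0.003,-0.021,0,0,0]]])

```text
clock: 6.82
eef_pos: [0.5829, 0.1433, 0.09]
ee_rot: [180.0, 0.1, -1.5]
force: [0.4, -1.7, -3.7]
grip_width: 0.127
finger_force: 59.0
```

>>> move_arm(plan=[[[1,0,0,-0.001,0,0,0],[1,0,0,-0.002,0,0,0],[1,0,0,-0.003,0,0,0],[1,0,0,-0.003,0,0,0]]])

```text
clock: 7.32
eef_pos: [0.5834, 0.1435, 0.0875]
ee_rot: [180.0, -0.0, -1.5]
force: [0.9, -3.2, -2.9]
grip_width: 0.131
finger_force: 59.2
```

>>> move_arm(plan=[[[1,0,0,-0.001,0,0,0],[1,0,0,-0.002,0,0,0],[1,0,0,-0.003,0,0,0],[1,0,0,-0.003,0,0,0]]])

```text
clock: 7.82
eef_pos: [0.5836, 0.1431, 0.0858]
ee_rot: [180.0, -0.0, -1.5]
force: [-3.6, -4.9, 9.9]
grip_width: 0.13
finger_force: 61.0
```

The contact force has risen about 12 N, so the screw is at the top of the slot (seat z≈0.157). I'll hold a moment, relieve slightly, then open.

>>> move_arm(plan=[[[1,0,0,0,0,0,0],[1,0,0,0.001,0,0,0],[1,0,0,0.001,0,0,0],[0,0,0,0.001,0,0,0],[0,0,0,0.001,0,0,0],[0,0,0,0.001,0,0,0],[0,0,0,0.001,0,0,0],[0,0,0,0.001,0,0,0]]])

```text
clock: 8.82
eef_pos: [0.5832, 0.1438, 0.0855]
ee_rot: [-180.0, 0.0, -1.5]
force: [0.2, 0.4, 0.9]
grip_width: 1.0
finger_force: 0.0
```

>>> move_arm(plan=[[[0,0,0,0.03,0,0,0],[0,0,0,0.07,0,0,0],[0,0,0,0.12,0,0,0],[0,0,0,0.17,0,0,0],[0,-0.03,-0.05,0.19,0,0,0],[0,-0.06,-0.1,0.19,0,0,0],[0,-0.08,-0.15,0.19,0,0,0],[0,-0.08,-0.15,0.19,0,0,0]]])

```text
clock: 9.82
eef_pos: [0.5018, -0.0111, 0.2757]
ee_rot: [179.9, 0.0, -1.9]
force: [-0.1, 1.8, 0.5]
grip_width: 1.0
finger_force: 0.0
```

Run:
```python
from h import *
s=manip.read_state();print(s['eef_pos'],s['force'])
im,d,P,R,t,m=grab('scene','s5');h=cv2.cvtColor(im,cv2.COLOR_RGB2HSV);g=(h[...,0]>45)&(h[...,0]<80)&(h[...,1]>110)
Q=P[g];Q=Q[(Q[:,0]>.45)&(Q[:,1]>.1)];print(np.percentile(Q,[0.5,50,99.5],axis=0))
pl=Q[(Q[:,2]>.125)];A=np.c_[pl[:,0],pl[:,2],np.ones(len(pl))];print(np.linalg.lstsq(A,pl[:,1],rcond=None)[0],pl[:,2].max())
cv2.imwrite('pics/m5.png',cv2.resize(im[150:300,300:470][:,:,::-1],None,fx=3.5,fy=3.5,interpolation=2))
```

```text
[ 0.50176348 -0.01105545  0.27568554] [-0.09564854  1.75127181  0.45523298]
[[0.52138317 0.13584902 0.03436853]
 [0.59198681 0.19740018 0.08588007]
 [0.64996248 0.23552517 0.18000164]]
[-0.01881304  0.01142596  0.24206316] 0.18156392672768396
```

View pics/m5.png

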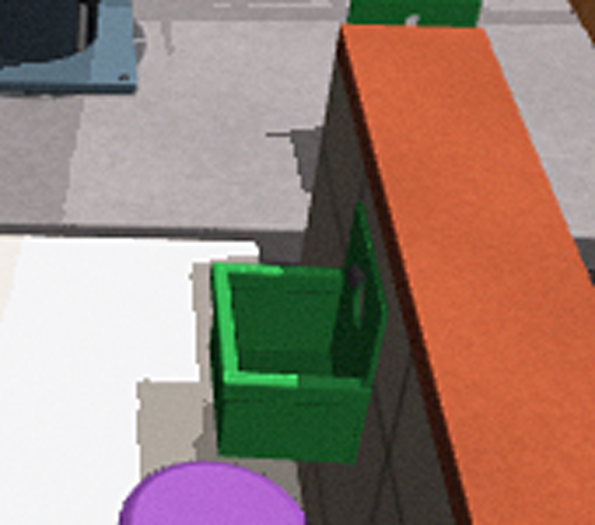

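The picture shows the caddy hanging level against the wall with the screw head at the top of the slot (355,275). The underside is at z≈0.034, clear of the cart, and the gripper is clear.

```bash
python3 -c "
from bench import manip;print(manip.finish_job())"
```

```text
the job is handed in; nothing more can be done
None
```

The green caddy hangs level on the screw, drawn down to the top of its slot before I let go. The gripper is clear of it, nothing else was touched, and I handed the job in at about 10 s without a verdict coming back.

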